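# Close up the sample cool box

## Task

Make the sample cool box ready to carry: push the yellow hold-down flap, which stands upright inside it, right down flat over the vials, and only then swing the blue hinged lid gently shut over it, without slamming, until it sits fully home on the rim. Do it all by pushing with the fingers: pick nothing up, and leave the vials in their cells and the bottle, the single vial and the red rack beside the box where they stand.

Things in the scene. Friction and masses are not known exactly. Their poses are not given: they have to be found in the camera images.
- cool_box: Light-grey cool box, fixed on the bench, outside 260 (x) by 210 (y) by 120 mm high, walls 20 mm, open on top. Origin: centre of its underside, z up. The lid hinge is on its +y side, the flap hinge inside its -y side, both along its x. Inside: an orange grid insert holding vials, 60 mm above the bench at its top.
- lid (a joint): Opening angle of the blue lid, rad. 0 = shut flat on the rim; pi/2 = upright; 2.0 = stop, leaning outwards. Starts at 1.62 to 1.95. A stiff friction hinge (0.7 N m; about 4 N pushed near the edge) holds the lid wherever it is left: it does not fall shut and must be pushed all the way.
- lid_hinge (a point): Middle of the lid's hinge axis, at 0, 105, 120 mm in the box frame. Axes turn with the lid: x along the hinge, -y towards its free edge, z out of its outside face (up when shut). Lid: 264 mm along the hinge, 212 mm hinge to free edge (218 at the grip lip in its middle 90 mm); outside face 26 mm out along z, underside plug 6 mm the other way.
- lid_edge (a point): Middle of the lid's free edge on its outside face: 210 mm from the hinge, 26 mm out along the lid's z. Axes as lid_hinge. About 305 to 330 mm above the bench while open (the lid's highest point, the grip lip, up to 340), 146 mm when shut.
- flap (a joint): Angle of the yellow vial hold-down flap, rad. 0 = folded flat over the vials; pi/2 = upright; 1.8 = stop, leaning outwards. Starts at 1.42 to 1.75. A friction hinge (0.13 N m; 1 to 2 N near the edge) holds it wherever it is left: it must be pushed all the way down.
- flap_hinge (a point): Middle of the flap's hinge axis, at 0, -77, 98 mm in the box frame, 22 mm below the rim. Axes turn with the flap: x along the hinge, +y to its free edge, z out of the face that ends on top (faces the box's -y when upright). Plate 205 mm along the hinge, 140 mm to the free edge, 5 mm thick about the axis; a 50 mm wide tab reaches 153 mm; foam below to 8.5 mm.
- flap_edge (a point): Middle of the flap's free edge (where the tab begins), on the face that ends on top: 140 mm from the hinge, 2.5 mm out. Same axes as flap_hinge. About 240 mm above the bench while upright, 100 mm when folded down.
- bottle: Loose clear reagent bottle with a blue cap, 70 mm across, 140 mm high, 0.45 kg, standing beside the box. Origin: centre of its underside. A bystander.
- spare_vial: Loose amber vial with a white cap, 28 mm across, 61 mm high, standing on the bench beside the box. Origin: centre of its underside. A bystander.
- red_rack: Loose red tube rack, 85 x 185 x 28 mm, lying on the bench beside the box. Origin: centre of its underside. A bystander.
- vial_0: Loose amber 20 ml sample vial with a cap, 28 mm across, 61 mm high, standing in a cell of the insert inside the box; cap top 86 mm above the bench, about 3 mm below the folded flap's foam. Origin: centre of its underside.
- vial_1: Loose amber 20 ml sample vial with a cap, 28 mm across, 61 mm high, standing in a cell of the insert inside the box; cap top 86 mm above the bench, about 3 mm below the folded flap's foam. Origin: centre of its underside.
- vial_2: Loose amber 20 ml sample vial with a cap, 28 mm across, 61 mm high, standing in a cell of the insert inside the box; cap top 86 mm above the bench, about 3 mm below the folded flap's foam. Origin: centre of its underside.
- vial_3: Loose amber 20 ml sample vial with a cap, 28 mm across, 61 mm high, standing in a cell of the insert inside the box; cap top 86 mm above the bench, about 3 mm below the folded flap's foam. Origin: centre of its underside.
- vial_4: Loose amber 20 ml sample vial with a cap, 28 mm across, 61 mm high, standing in a cell of the insert inside the box; cap top 86 mm above the bench, about 3 mm below the folded flap's foam. Origin: centre of its underside.
- vial_5: Loose amber 20 ml sample vial with a cap, 28 mm across, 61 mm high, standing in a cell of the insert inside the box; cap top 86 mm above the bench, about 3 mm below the folded flap's foam. Origin: centre of its underside.

How it is judged:
By the outcome, as a careful person would: the job done as asked, in the order asked, and still so for the second after the job is handed in, with the robot touching nothing.
It also fails if it takes over 54 s, if anything falls off the work surface, if the arm or the gripper's body presses on something with over 40 N, if the wrist force passes 120 N, or if a joint passes its speed limit or range.

## Robot

A 7-joint arm with a two-finger parallel gripper is mounted at the origin on the work surface. World frame = base frame: x ahead of the robot, y to its left, z up, the work surface at z = 0. Lengths are in m, angles in rad, forces in N, time in s.
With the tool pointing down it reaches from about 0.425 to 0.875 m from the base axis. Payload 4.7 kg.
Tool frame: the origin (TCP) lies at the very end of the fingers, on their centre line; the grasp point (between the pads) lies 19 mm behind it; z points along the fingers, y is the line along which they close (so a half turn about z gives the same grasp; the last joint's range is limited). The gripper opens to 87 mm and grips with 3 to 60 N. Pads are 19 mm wide; open, the fingers measure 117 mm over their backs; the gripper's body (75 mm by 190 mm) begins 51 mm behind the grasp point.
Start: joints at [-1.289, 0.321, -0.07, 1.45, 0.023, 1.371, -0.057], TCP at [0.172, 0.627, 0.196] pointing down, gripper open.
Joint ranges: [-2.86, 2.86], [-0.3, 2.09], [-1.38, 1.24], [0.06, 2.45], [-1.56, 4.7], [0.09, 2.05], [-2.69, 2.69]. Speed limits (rad/s): [2.57, 2.57, 3.14, 3.14, 3.14, 3.14, 3.14].

## Interface

Orientations are given as a rotation vector (axis times angle).
In Python, from bench import get_state, get_image, get_calibration, close_job gives the robot as it stands.
- The arm moves only by the shell command python3 -m crank 'ROWS' [FORCE]. ROWS is JSON, a list of rows, each a list of 5 numbers: the opening, from 0 (shut) to 1 (fully open), then the shift along the world's x, y, z in units of 0.2 m (1.0 is 0.2 m), then the turn about the world's z in units of 2 pi rad (1.0 is 2 pi rad). A call has 1 to 5 rows; each row is the pose to reach, as a shift and turn from the pose commanded when the call began, turning the shorter way round; what a row does not reach only later rows make up. A row lasts 1/8 s, in which the tool goes at most 62.5 mm and 10.7 degrees, less where a joint would pass 70% of its speed; a pose out of reach is approached as far as the arm can. A call with a number of a shift or a turn outside -1 to 1 is refused whole. A call with a gripper value outside its range is refused whole. The fingers move at their own pace and stop on an object; FORCE is the grip in N (left out, the last holds). Time passes only in rows, so rows that repeat a pose let the fingers close. It gives the time, the measured TCP pose, the force, the opening and the grip force at its end, in the units of the state.
- get_state(): the state, without advancing time (a new reading comes with each control period).
- get_image(name): name is "scene" or "top"; returns the picture (384x512x3 uint8, red, green, blue); there is no depth.
- get_calibration(name): a dict with "fovy" (degrees; the focal length in pixels is half the picture's height over the tangent of half this angle, whatever the lens; pixels are square), "cx", "cy" (the principal point, pixels), "k1" (the pictures are not rectified: a ray, as slopes to the right and down, at radius r is drawn at 1 + k1 r^2 times it, then the intrinsics apply), "R" (3x3) and "t" (3): a world point X has camera coordinates R X + t. Camera axes: x right, y down, z forward; pixel columns grow to the right and rows downward; lengths in m; the calibration is good to about 2 mm. A picture is of the moment at which its call begins. get_calibration takes no time and is no camera call.
- close_job(): hands the job in; it is judged then, once.
The state is a dict: "time": time; "joint_positions": joint angles; "qd": joint speeds; "joint_torque": joint torques, N m; "position": TCP position; "tool_rot": TCP orientation; "ft_force": force on the tool from outside, world axes, zero at the start; "torque": the same for the moment, N m; "grip_width": opening from 0.0 (shut) to 1.0 (fully open); "grip_force": force on a finger pad.
Only numpy, scipy, OpenCV 4.12 (cv2) and the standard library are available. Lean on these libraries where they do the work, as an engineer would, in place of code of your own. Each camera call takes 0.05 s, during which the arm holds its last target. There are 200 camera calls.

## Working session

There is one attempt and no reset: what is moved stays moved. The work goes in short steps, Python scripts to look and compute and a shell command to move; the robot and the scene stay as the last step left them, time stands still between calls to the robot, and variables do not carry over. Pictures are saved under pics/ and viewed, at most 10 in all, crops included, and the job is handed in when it is done.

```bash
mkdir -p pics; ls; python3 - <<'E'
from bench import *
import cv2,numpy as np
s=get_state();print(s['time'],s['position'],s['tool_rot'],s['grip_width'],s['ft_force'])
a=get_image('scene');b=get_image('top')
cv2.imwrite('pics/scene0.png',a[:,:,::-1]);cv2.imwrite('pics/top0.png',b[:,:,::-1])
for n in('scene','top'):
  c=get_calibration(n);print(n,c)
E
```

```text
pics
0.0 [0.17186492 0.62623952 0.1950618 ] [-4.19281919e-01 -3.11331861e+00  2.96727822e-03] 1.00144001021883 [ 0.0601888  -0.25698454 -0.77692203]
scene {'fovy': 51.90197494189415, 'cx': 261.5367842778137, 'cy': 188.75417176824777, 'k1': 0.01897759539873747, 'R': array([[-0.26322834,  0.96472974,  0.00271365],
       [ 0.76546877,  0.21056995, -0.60804429],
       [-0.58716982, -0.15797728, -0.79389847]]), 't': array([ 0.20084553, -0.34878997,  1.16123283])}
top {'fovy': 44.50888827152852, 'cx': 259.53415256349854, 'cy': 187.11596842145337, 'k1': -0.1041857781125499, 'R': array([[ 0.00761749, -0.99979673,  0.01866754],
       [-0.99919666, -0.00834478, -0.03919682],
       [ 0.03934463, -0.01835396, -0.99905712]]), 't': array([-0.08506521,  0.57641517,  0.96979171])}
```

View pics/scene0.png

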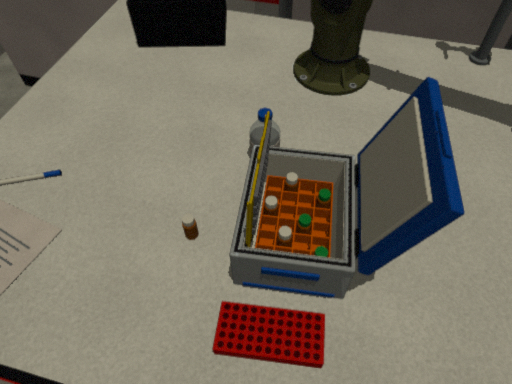

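View pics/top0.png

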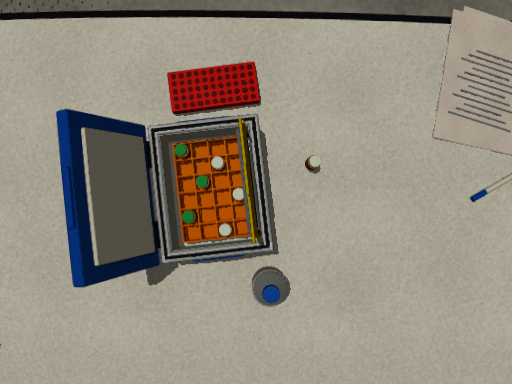

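The box is centred near (210,190) in the top view: rim corners about (148,127), (258,115), (272,250), (162,263). The lid is open to the left and the flap stands at about (248,180). The bottle is at (270,288), the spare vial at (314,162) and the rack at (214,87).

```bash
cat > h.py <<'E'
import numpy as np
from bench import get_calibration
from scipy.optimize import least_squares, minimize_scalar
C={n:get_calibration(n) for n in('scene','top')}
def proj(n,X):
    c=C[n];f=192/np.tan(np.radians(c['fovy'])/2)
    p=np.atleast_2d(X)@np.array(c['R']).T+c['t'];s=p[:,:2]/p[:,2:]
    s=s*(1+c['k1']*(s**2).sum(1,keepdims=True))
    return s*f+[c['cx'],c['cy']]
def plane(n,uv,z):
    c=C[n];f=192/np.tan(np.radians(c['fovy'])/2)
    d=(np.array(uv,float)-[c['cx'],c['cy']])/f;s=d.copy()
    for _ in range(9): s=d/(1+c['k1']*(s@s))
    R=np.array(c['R']);o=-R.T@c['t'];r=R.T@[*s,1.]
    return o+r*(z-o[2])/r[2]
def box(p,X):  # p=(x,y,yaw) -> world
    c,s=np.cos(p[2]),np.sin(p[2]);X=np.atleast_2d(X)
    return X@np.array([[c,s,0],[-s,c,0],[0,0,1]])+[p[0],p[1],0]
def lidpt(a,d,z=.026,x=0): # box frame
    return np.array([x,.105-d*np.cos(a)+z*-np.sin(a)*-1*1.0,.12+d*np.sin(a)+z*np.cos(a)])
def flappt(a,d,z=.0025,x=0):
    return np.array([x,-.077+d*np.cos(a)-z*np.sin(a),.098+d*np.sin(a)+z*np.cos(a)])
E
python3 - <<'E'
from h import *
import cv2
pix=[(148,127),(258,115),(272,250),(162,263)]
P=np.array([plane('top',p,.12) for p in pix]);print(P.round(3))
B=np.array([[.13,.105,.12],[.13,-.105,.12],[-.13,-.105,.12],[-.13,.105,.12]])
r=least_squares(lambda p:(box(p,B)-P)[:,:2].ravel(),[.5,0,0]);p=r.x;print(p,r.fun.round(4))
print('scene rim',proj('scene',box(p,B)).round())
t=cv2.imread('pics/top0.png')[90:300,50:300];s=cv2.imread('pics/scene0.png')[70:310,220:480]
cv2.imwrite('pics/crop0.png',np.hstack([cv2.resize(t,None,fx=1.6,fy=1.6)[:0+336], cv2.resize(s,(364,336))]))
for n,uv,z in(('bottle',(270,294),.14),('vial',(314,161),.061)): print(n,plane('top',uv,z).round(3))
for uv in [(168,73),(256,62),(260,100),(175,112)]: print('rack',plane('top',uv,.028).round(3))
# angle fits from free-edge corner pixels
lt=[(60,110),(78,286)];ls=[(435,84),(464,213)]
for n,L in(('top',lt),('scene',ls)):
  for u,x in zip(L,(.132,-.132) if n=='top' else (-.132,.132)):
    for a in np.arange(1.55,2.01,.05):
      q=proj(n,box(p,[lidpt(a,.212,.026,x),lidpt(a,.212,0,x)]));print(n,u,round(a,2),q.round(0).tolist())
E
```

```text
[[ 0.684  0.132  0.12 ]
 [ 0.708 -0.075  0.12 ]
 [ 0.456 -0.103  0.12 ]
 [ 0.43   0.102  0.12 ]]
[0.56971249 0.0140993  0.11735052] [ 0.0025  0.0017  0.0028 -0.0004 -0.0032 -0.0029 -0.002   0.0016]
scene rim [[354. 270.]
 [227. 253.]
 [252. 142.]
 [355. 153.]]
bottle [ 0.378 -0.099  0.14 ]
vial [ 0.628 -0.188  0.061]
rack [0.814 0.113 0.028]
rack [ 0.839 -0.071  0.028]
rack [ 0.758 -0.08   0.028]
rack [0.731 0.097 0.028]
top (60, 110) 1.55 [[100.0, 101.0], [118.0, 99.0]]
top (60, 110) 1.6 [[93.0, 102.0], [111.0, 100.0]]
top (60, 110) 1.65 [[86.0, 103.0], [103.0, 101.0]]
top (60, 110) 1.7 [[80.0, 104.0], [96.0, 102.0]]
top (60, 110) 1.75 [[74.0, 106.0], [90.0, 103.0]]
top (60, 110) 1.8 [[68.0, 107.0], [83.0, 104.0]]
top (60, 110) 1.85 [[62.0, 108.0], [77.0, 105.0]]
top (60, 110) 1.9 [[57.0, 110.0], [71.0, 107.0]]
top (60, 110) 1.95 [[52.0, 111.0], [66.0, 108.0]]
top (60, 110) 2.0 [[48.0, 113.0], [60.0, 109.0]]
top (78, 286) 1.55 [[118.0, 286.0], [136.0, 284.0]]
top (78, 286) 1.6 [[111.0, 286.0], [129.0, 284.0]]
top (78, 286) 1.65 [[104.0, 287.0], [121.0, 285.0]]
top (78, 286) 1.7 [[97
[... 686 characters left out ...]
]
scene (435, 84) 1.9 [[436.0, 77.0], [422.0, 72.0]]
scene (435, 84) 1.95 [[441.0, 80.0], [428.0, 74.0]]
scene (435, 84) 2.0 [[446.0, 84.0], [433.0, 77.0]]
scene (464, 213) 1.55 [[405.0, 195.0], [383.0, 192.0]]
scene (464, 213) 1.6 [[414.0, 196.0], [392.0, 193.0]]
scene (464, 213) 1.65 [[423.0, 198.0], [401.0, 195.0]]
scene (464, 213) 1.7 [[431.0, 201.0], [410.0, 196.0]]
scene (464, 213) 1.75 [[439.0, 203.0], [418.0, 198.0]]
scene (464, 213) 1.8 [[447.0, 206.0], [427.0, 200.0]]
scene (464, 213) 1.85 [[454.0, 209.0], [435.0, 203.0]]
scene (464, 213) 1.9 [[461.0, 212.0], [443.0, 205.0]]
scene (464, 213) 1.95 [[468.0, 215.0], [450.0, 208.0]]
scene (464, 213) 2.0 [[474.0, 218.0], [457.0, 211.0]]
```

View pics/crop0.png

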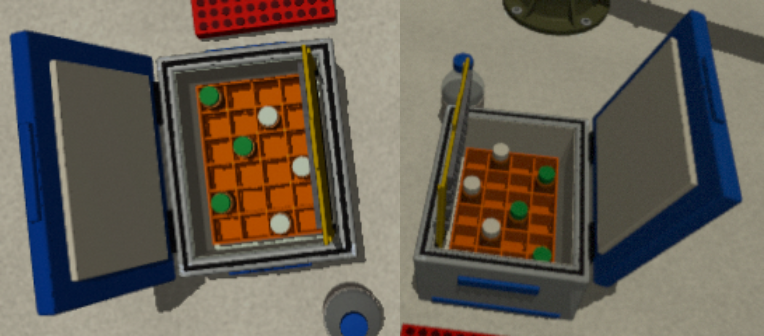

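```bash
python3 - <<'E'
from h import *
p=[.5697,.0141,.1174]
for a in np.arange(1.4,1.8,.05):
  Q=box(p,[flappt(a,.14,.0,.1025),flappt(a,.14,.0,-.1025)])
  print(round(a,2),proj('top',Q).round(0).tolist(),proj('scene',Q).round(0).tolist())
import cv2
for n in('top','scene'):
  h=cv2.cvtColor(cv2.imread(f'pics/{n}0.png'),cv2.COLOR_BGR2HSV);m=cv2.inRange(h,(22,150,60),(32,255,255))
  k,l,st,_=cv2.connectedComponentsWithStats(m);i=1+np.argmax(st[1:,4]);c=np.argwhere(l==i)
  print(n,st[i],'top',c[c[:,0]==c[:,0].min()].tolist()[:6],'bot',c[c[:,0]==c[:,0].max()].tolist()[:6])
# lid refined: top-view blue mask extremes
E
python3 -m crank '[[0,0,0,0.3,0],[0,0,0,0.6,0],[0,0,0,0.9,0],[0,0,0,1,0],[0,0,0,1,0]]' 20
```

```text
1.4 [[230.0, 120.0], [243.0, 245.0]] [[260.0, 203.0], [277.0, 110.0]]
1.45 [[234.0, 119.0], [247.0, 245.0]] [[255.0, 202.0], [273.0, 109.0]]
1.5 [[238.0, 119.0], [252.0, 245.0]] [[250.0, 201.0], [269.0, 109.0]]
1.55 [[242.0, 118.0], [256.0, 244.0]] [[246.0, 200.0], [266.0, 108.0]]
1.6 [[247.0, 118.0], [260.0, 244.0]] [[241.0, 200.0], [262.0, 108.0]]
1.65 [[251.0, 117.0], [265.0, 243.0]] [[236.0, 199.0], [258.0, 108.0]]
1.7 [[255.0, 117.0], [269.0, 243.0]] [[232.0, 199.0], [254.0, 107.0]]
1.75 [[259.0, 116.0], [273.0, 242.0]] [[227.0, 199.0], [250.0, 107.0]]
1.8 [[263.0, 116.0], [277.0, 242.0]] [[223.0, 199.0], [246.0, 108.0]]
top [238 118  20 125 397] top [[118, 239], [118, 240]] bot [[242, 253], [242, 254]]
scene [246 111  23 136 517] top [[111, 268]] bot [[246, 248], [246, 249]]
time: 0.72
position: [0.1721, 0.6275, 0.3976]
tool_rot: [0.419, 3.113, 0.005]
ft_force: [-0.3, 0.5, -0.1]
grip_width: 0.517
grip_force: 0.0
```

Both views put the flap at about 1.5 rad and the lid at about 1.87 rad. I'll cross above the lid to the flap's -y side.

```bash

python3 -m crank '[[0,0.13,-0.23,0,-0.012],[0,0.26,-0.46,0,-0.024],[0,0.39,-0.69,0,-0.036],[0,0.515,-0.92,0,-0.047]]' | head -2
python3 -m crank '[[0,0.13,-0.23,0,-0.012],[0,0.26,-0.46,0,-0.024],[0,0.39,-0.69,0,-0.036],[0,0.515,-0.92,0,-0.047]]' | head -2
python3 -m crank '[[0,0.13,-0.23,0,-0.012],[0,0.26,-0.46,0,-0.024],[0,0.39,-0.69,0,-0.036],[0,0.515,-0.92,0,-0.047]]' | head -2
python3 -m crank '[[0,0.13,-0.23,0,-0.012],[0,0.26,-0.46,0,-0.024],[0,0.39,-0.69,0,-0.036],[0,0.515,-0.92,0,-0.047],[0,0.515,-0.92,0,-0.047]]'
```

```text
time: 1.23
position: [0.2755, 0.4405, 0.3936]
time: 1.72
position: [0.3781, 0.2567, 0.3938]
time: 2.22
position: [0.4809, 0.0731, 0.3939]
time: 2.85
position: [0.5834, -0.114, 0.3926]
tool_rot: [-2.091, -2.342, 0.01]
ft_force: [-1.0, 0.2, -0.8]
grip_width: 0.006
grip_force: 0.0
```

```bash
python3 -m crank '[[0,0,0,-0.3,0],[0,0,0,-0.6,0],[0,0,0,-0.9,0],[0,0,0,-0.98,0],[0,0,0,-0.98,0]]'
python3 - <<'E'
from h import *
from bench import get_state
p=[.5697,.0141,.1174];w=.01;P=get_state()['position']
for a,r in zip(np.linspace(1.5,-.05,13),np.linspace(.1,.112,13)):
  q=flappt(a,r);q[1]-=w;X=box(p,q)[0];print(round(a,2),X.round(3),((X-P)/.2).round(2))
E
```

```text
time: 3.48
position: [0.5836, -0.1084, 0.1999]
tool_rot: [-2.08, -2.353, 0.001]
ft_force: [-0.4, -0.2, -0.0]
grip_width: 0.006
grip_force: 0.0
1.5 [ 0.579 -0.068  0.198] [-0.02  0.2  -0.01]
1.37 [ 0.578 -0.055  0.197] [-0.03  0.27 -0.01]
1.24 [ 0.576 -0.042  0.195] [-0.04  0.33 -0.02]
1.11 [ 0.575 -0.029  0.191] [-0.04  0.4  -0.04]
0.98 [ 0.573 -0.017  0.186] [-0.05  0.46 -0.07]
0.85 [ 0.572 -0.006  0.179] [-0.06  0.51 -0.11]
0.72 [0.571 0.005 0.17 ] [-0.06  0.57 -0.15]
0.6 [0.57  0.014 0.16 ] [-0.07  0.61 -0.2 ]
0.47 [0.569 0.022 0.149] [-0.07  0.65 -0.26]
0.34 [0.568 0.029 0.136] [-0.08  0.69 -0.32]
0.21 [0.567 0.034 0.123] [-0.08  0.71 -0.38]
0.08 [0.567 0.037 0.109] [-0.08  0.73 -0.45]
-0.05 [0.567 0.039 0.095] [-0.08  0.74 -0.53]
```

```bash

python3 -m crank '[[0,-0.01,0.1,0,0],[0,-0.02,0.2,-0.01,0],[0,-0.03,0.27,-0.01,0],[0,-0.04,0.33,-0.02,0],[0,-0.04,0.40,-0.04,0]]'
python3 -m crank '[[0,-0.01,0.06,-0.03,0],[0,-0.02,0.11,-0.07,0],[0,-0.02,0.17,-0.11,0],[0,-0.03,0.21,-0.16,0],[0,-0.03,0.25,-0.22,0]]'
```

```text
time: 4.1
position: [0.5763, -0.0291, 0.193]
tool_rot: [2.083, 2.351, 0.001]
ft_force: [-0.0, 0.3, 0.3]
grip_width: 0.005
grip_force: 0.4
time: 4.72
position: [0.5699, 0.0214, 0.1474]
tool_rot: [-2.082, -2.352, -0.0]
ft_force: [-0.1, 0.1, 0.9]
grip_width: 0.007
grip_force: 0.3
```

```bash

python3 -m crank '[[0,-0.01,0.04,-0.06,0],[0,-0.01,0.06,-0.12,0],[0,-0.01,0.08,-0.17,0],[0,-0.01,0.08,-0.21,0],[0,-0.01,0.08,-0.23,0]]'
python3 - <<'E'
from bench import *
import cv2,numpy as np
a=get_image('scene')
cv2.imwrite('pics/s1.png',cv2.resize(a[60:310,180:480,::-1],None,fx=1.6,fy=1.6))
E
```

```text
time: 5.35
position: [0.5679, 0.0365, 0.1017]
tool_rot: [2.083, 2.352, -0.001]
ft_force: [-0.4, 1.5, 0.2]
grip_width: 0.008
grip_force: 0.2
```

View pics/s1.png

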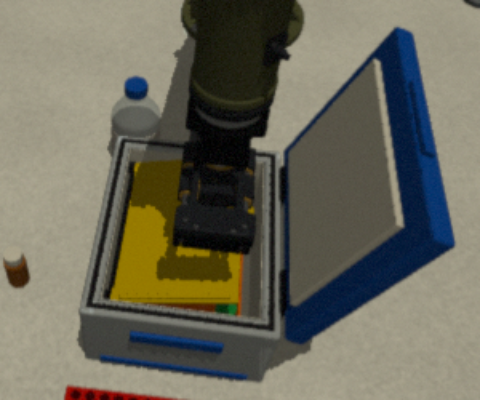

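The flap (yellow, around (180,230)) is almost flat under the fingers. I'll press it home gently.

```bash

python3 -m crank '[[0,0,0,-0.01,0],[0,0,0,-0.02,0],[0,0,0,-0.03,0],[0,0,0,-0.03,0]]'|sed -n 2,4p
python3 -m crank '[[0,0,0,-0.01,0],[0,0,0,-0.02,0],[0,0,0,-0.03,0],[0,0,0,-0.03,0]]'|sed -n 2,4p
```

```text
position: [0.568, 0.0368, 0.0961]
tool_rot: [2.082, 2.352, 0.0]
ft_force: [-0.3, 0.7, -0.5]
position: [0.5678, 0.0368, 0.0899]
tool_rot: [-2.082, -2.352, 0.001]
ft_force: [-0.4, 0.1, 0.7]
```

```bash

python3 - <<'E'
from bench import *
from h import *
import cv2
p=[.5697,.0141,.1174]
for n,(y0,y1,x0,x1) in (('scene',(130,310,210,400)),('top',(90,280,130,300))):
  a=get_image(n)[:,:,::-1].copy()
  h=cv2.cvtColor(a,cv2.COLOR_BGR2HSV);m=cv2.inRange(h,(22,150,60),(32,255,255))
  ys,xs=np.nonzero(m);print(n,xs.min(),xs.max(),ys.min(),ys.max())
  for A in(0,.1): print(A,proj(n,box(p,[flappt(A,.14,.0025,.1025),flappt(A,.14,.0025,-.1025),flappt(A,0,.0025,.1025),flappt(A,0,.0025,-.1025)])).round().tolist())
  cv2.imwrite(f'pics/{n}2.png',cv2.resize(a[y0:y1,x0:x1],None,fx=3,fy=3,interpolation=cv2.INTER_CUBIC))
E
```

```text
scene 249 338 162 255
0 [[327.0, 257.0], [332.0, 167.0], [246.0, 246.0], [263.0, 159.0]]
0.1 [[327.0, 253.0], [332.0, 163.0], [246.0, 246.0], [263.0, 159.0]]
top 207 256 131 241
0 [[172.0, 139.0], [183.0, 246.0], [245.0, 131.0], [257.0, 238.0]]
0.1 [[172.0, 138.0], [183.0, 247.0], [245.0, 131.0], [257.0, 238.0]]
```

View pics/scene2.png

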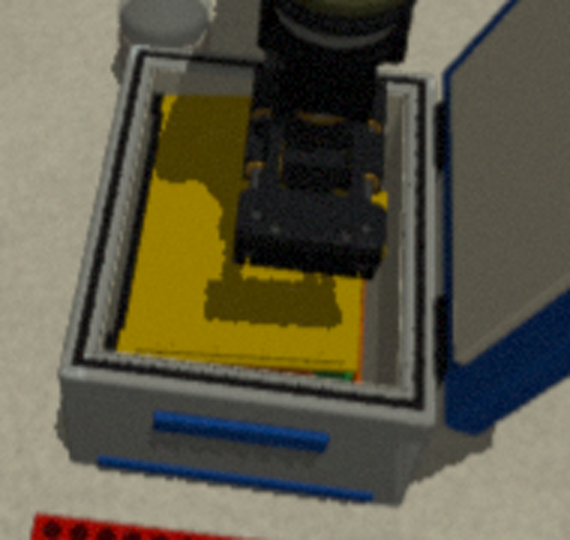

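The flap's near free corner is at about (355,373) in the crop, roughly 3 px above where a flat flap would put it. There's no reaction force yet, so I'll keep pressing in small steps.

```bash

for i in 1; do python3 -m crank '[[0,0,0,-0.01,0],[0,0,0,-0.02,0],[0,0,0,-0.02,0]]'|sed -n 2,4p;done
python3 - <<'E'
from bench import *
from h import *
import cv2
s=get_state();print(s['joint_torque'],s['torque'])
ti=proj('scene',[s['position'],s['position']+np.array([0,0,.07])]);print(ti, proj('top',[s['position'],s['position']+np.array([0,0,.07])]))
a=get_image('scene')[:,:,::-1].copy()
cv2.imwrite('pics/s3.png',cv2.resize(a[150:280,240:370],None,fx=4.5,fy=4.5,interpolation=cv2.INTER_CUBIC))
E
```

```text
position: [0.5679, 0.0368, 0.0859]
tool_rot: [-2.082, -2.353, 0.001]
ft_force: [-0.2, -0.2, -0.5]
[-6.65412199e-05 -3.61995578e+01  4.91316095e+00 -2.82938236e+01
 -5.72919112e-02  3.36696755e-02  4.28452855e-03] [-0.06047818  0.03593205 -0.02206354]
[[307.13463232 210.42090741]
 [310.87077855 188.08716634]] [[199.57769617 189.87002988]
 [195.30863664 188.56220003]]
```

View pics/s3.png

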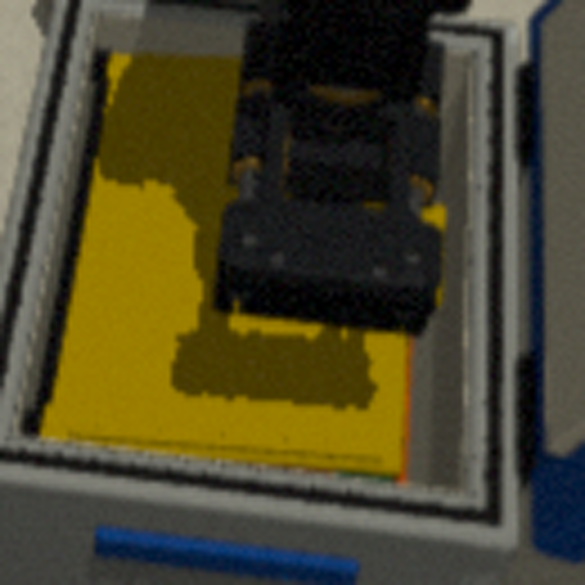

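```bash

python3 - <<'E'
from bench import *
from h import *
from scipy.spatial.transform import Rotation as R
s=get_state();M=R.from_rotvec(s['tool_rot']).as_matrix();P=np.array(s['position']);print(M.round(3))
for z in(-.06,-.07,-.08,-.09,-.1): print(z,proj('scene',np.array([P+M@[sx*.0375,sy*.095,z] for sx in(1,-1) for sy in(1,-1)])).round(1).tolist())
p=[.5697,.0141,.1174]
print(proj('scene',box(p,[[.11,-.085,.12],[.11,.085,.12],[-.11,-.085,.12],[-.11,.085,.12],[.13,-.105,.12],[.13,.105,.12]])).round(1).tolist())
for a in(0,.05,.1,.15):print(a,proj('scene',box(p,[flappt(a,.14,.0025,.1025),flappt(a,.14,-.0025,.1025),flappt(a,.14,-.0085,.1025)])).round(1).tolist())
E
```

```text
[[-0.122  0.993 -0.   ]
 [ 0.993  0.122 -0.   ]
 [-0.    -0.    -1.   ]]
-0.06 [[329.2, 240.0], [333.3, 154.8], [283.6, 234.2], [294.4, 150.6]]
-0.07 [[330.1, 236.9], [334.0, 151.2], [283.9, 231.1], [294.8, 147.0]]
-0.08 [[331.0, 233.7], [334.8, 147.6], [284.2, 227.8], [295.1, 143.4]]
-0.09 [[331.9, 230.4], [335.6, 143.9], [284.5, 224.5], [295.5, 139.7]]
-0.1 [[332.8, 227.1], [336.5, 140.1], [284.8, 221.1], [295.9, 135.9]]
[[240.6, 243.8], [341.4, 257.3], [260.1, 149.8], [344.3, 159.2], [226.7, 252.6], [353.5, 270.0]]
0 [[326.7, 257.0], [326.4, 258.4], [325.9, 260.0]]
0.05 [[327.1, 255.1], [326.9, 256.5], [326.6, 258.1]]
0.1 [[327.3, 253.1], [327.2, 254.5], [327.1, 256.2]]
0.15 [[327.2, 251.0], [327.3, 252.5], [327.3, 254.2]]
```

The corner sits about 4 px higher than a flat flap would, and it moved with the finger. So the finger is still in contact and the flap isn't down. I'll keep pressing until the force rises.

```bash

for i in 1 2; do python3 -m crank '[[0,0,0,-0.01,0],[0,0,0,-0.02,0],[0,0,0,-0.02,0]]'|sed -n 2,4p; python3 -c "
from bench import *
import cv2,numpy as np
a=get_image('scene')[:,:,::-1].copy();m=cv2.inRange(cv2.cvtColor(a,cv2.COLOR_BGR2HSV),(22,130,50),(34,255,255))
print([int(np.nonzero(m[:,c])[0].max()) for c in (315,319,323,326,328)], m[235:245].sum(0).nonzero()[0].max())
cv2.imwrite('pics/raw$i.png',a)"; done
```

```text
position: [0.5679, 0.0368, 0.082]
tool_rot: [-2.082, -2.353, 0.0]
ft_force: [1.7, 0.2, 0.7]
[255, 255, 255, 256, 255] 329
position: [0.5679, 0.0368, 0.078]
tool_rot: [-2.082, -2.353, 0.001]
ft_force: [-0.1, -0.2, -0.3]
[255, 255, 256, 256, 256] 329
```

```bash

for i in 3 4 5; do python3 -m crank '[[0,0,0,-0.01,0],[0,0,0,-0.02,0],[0,0,0,-0.02,0]]'|sed -n '2p;4p'; python3 -c "
from bench import *
import cv2,numpy as np
print(get_state()['joint_torque'].round(1))
a=get_image('scene')[:,:,::-1].copy();m=cv2.inRange(cv2.cvtColor(a,cv2.COLOR_BGR2HSV),(22,130,50),(34,255,255))
print([int(np.nonzero(m[:,c])[0].max()) for c in (315,319,323,326,328)], m[235:245].sum(0).nonzero()[0].max())
cv2.imwrite('pics/raw$i.png',a)"; done
```

```text
position: [0.5681, 0.0369, 0.0745]
ft_force: [-2.4, 0.1, 3.0]
[  0.1 -35.2   5.  -27.1  -0.   -0.4   0. ]
[255, 255, 256, 256, 254] 328
position: [0.5683, 0.0369, 0.074]
ft_force: [-9.9, -0.6, 25.3]
[  0.2 -25.6   3.6 -22.4  -0.3  -3.7   0. ]
[255, 255, 256, 256, 254] 328
position: [0.5685, 0.037, 0.0735]
ft_force: [-18.6, 0.4, 48.4]
[  0.3 -16.4   2.2 -17.9  -0.6  -7.    0. ]
[255, 255, 256, 256, 253] 328
```

Solid contact at z≈0.0745. I'll back off straight away and look.

```bash
python3 -m crank '[[0,0,0,0.02,0],[0,0,0,0.1,0],[0,0,0,0.4,0],[0,0,-0.2,0.7,0],[0,0,-0.45,1,0]]'|sed -n '1,4p'
python3 - <<'E'
from bench import *
import cv2,numpy as np
a=get_image('scene')[:,:,::-1];b=get_image('top')[:,:,::-1]
cv2.imwrite('pics/s6.png',np.hstack([cv2.resize(x,(390,390),interpolation=cv2.INTER_CUBIC) for x in(a[140:290,225:375],b[100:270,130:300])]))
E
```

```text
time: 9.68
position: [0.5682, -0.0374, 0.2485]
tool_rot: [2.079, 2.354, 0.001]
ft_force: [0.6, -0.8, 0.0]
```

View pics/s6.png

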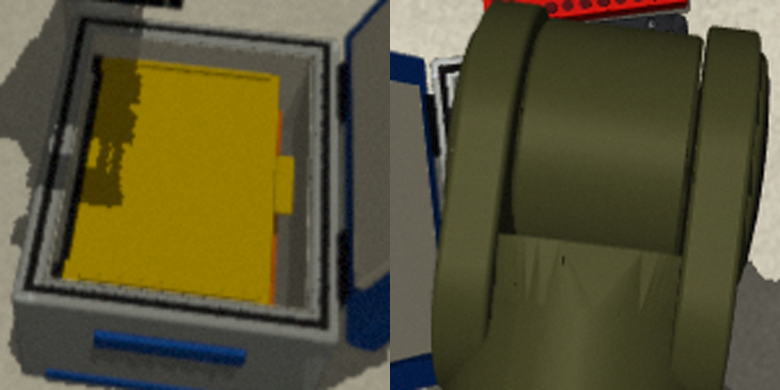

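The flap now lies flat: its edges are parallel to the rim and no vial caps show. The blocked z was about 26 mm lower than expected and the rim looks small in both views. I'll fit the box height from both views, then rise.

```bash
python3 - <<'E'
from h import *
B=np.array([[.13,.105,.12],[.13,-.105,.12],[-.13,-.105,.12],[-.13,.105,.12]])
T=np.array([(148,127),(258,115),(272,250),(162,263)]);S=np.array([(355.8,267.),(230.8,253.5),(255,145.8),(355,155.4)])
def f(q,k): 
  X=box(q[:3],B)+[0,0,q[3]];r=[]
  if k!=1:r.append(proj('top',X)-T)
  if k!=0:r.append(proj('scene',X)-S)
  return np.concatenate(r).ravel()
for k in(0,1,2):
  r=least_squares(f,[.57,.014,.117,0],args=(k,));print(k,r.x.round(4),r.fun.round(1))
q=least_squares(f,[.57,.014,.117,0],args=(2,)).x
def lid(a,x,z):return box(q[:3],lidpt(a,.212,z,x))[0]+[0,0,q[3]]
g=lambda a:np.concatenate([proj('top',[lid(a[0],.132,.026),lid(a[0],-.132,.026)])-[(60,110),(78,286)],proj('scene',[lid(a[0],.132,.026),lid(a[0],-.132,.026)])-[(464,213),(435,84)]]).ravel()
r=least_squares(g,[1.85]);print(r.x,r.fun.round(1))
E
python3 -m crank '[[0,0,0,0.3,0],[0,0,0,0.6,0],[0,0,0,0.85,0],[0,0,0,0.85,0]]'|sed -n '1,4p'
```

```text
0 [ 0.5703  0.0155  0.1174 -0.0164] [ 0.3 -0.2 -0.7 -0.1  0.4  0.6  0.1 -0.3]
1 [ 0.5572  0.0175  0.1288 -0.0196] [-0.6  1.6  1.5 -0.5 -0.5 -1.  -0.6 -0.4]
2 [ 0.5679  0.0166  0.1235 -0.0069] [-1.8  0.7 -1.6 -0.1  0.4  2.  -1.   1.9 -0.9  4.  -1.7  0.9 -2.  -1.9
 -0.2 -0.7]
[1.89559792] [-2.6  2.7 -3.   3.2 -3.   0.1 -0.  -4.3]
time: 10.28
position: [0.5697, -0.0374, 0.42]
tool_rot: [2.079, 2.349, 0.006]
ft_force: [1.1, -0.2, -0.6]
```

```bash

python3 -m crank '[[0,-0.03,0.27,0,0],[0,-0.06,0.54,0,0],[0,-0.08,0.81,0,0]]'|sed -n '2p'
python3 -m crank '[[0,-0.03,0.27,0,0],[0,-0.06,0.54,0,0],[0,-0.09,0.81,0,0],[0,-0.09,0.81,0,0]]'|sed -n '2p'
python3 -m crank '[[0,0,0,-0.25,0],[0,0,0,-0.5,0],[0,0,0,-0.74,0],[0,0,0,-0.77,0],[0,0,0,-0.77,0]]'
python3 - <<'E'
from h import *
from bench import *
import cv2
P=get_state()['position'];q=[.568,.0165,.12]
for a in np.r_[1.9:1.6:-.05,1.57:.05:-.06,.06:-.061:-.03]:
  if a>1.57: X=lidpt(a,.212);X[1]+=.01;X[2]=.265+(1.9-a)*.03+.026
  else: X=lidpt(a,.19);X[1]+=.01
  X[2]-=.026;W=box(q,X)[0];print(round(a,2),((W-P)/.2).round(2),W.round(3))
s=get_image('scene')[:,:,::-1];cv2.imwrite('pics/s7.png',s[0:310,150:512])
E
```

```text
position: [0.5513, 0.1268, 0.415]
position: [0.5314, 0.2934, 0.413]
time: 11.78
position: [0.5344, 0.2864, 0.2635]
tool_rot: [2.083, 2.352, 0.001]
ft_force: [-0.2, 0.5, -0.5]
grip_width: 0.007
grip_force: 0.0
1.9 [ 0.04 -0.32  0.01] [0.543 0.223 0.265]
1.85 [ 0.05 -0.36  0.02] [0.544 0.213 0.266]
1.8 [ 0.06 -0.41  0.02] [0.545 0.204 0.268]
1.75 [ 0.06 -0.46  0.03] [0.547 0.194 0.27 ]
1.7 [ 0.07 -0.52  0.04] [0.548 0.183 0.271]
1.65 [ 0.07 -0.57  0.05] [0.549 0.173 0.272]
1.57 [ 0.08 -0.65  0.1 ] [0.551 0.156 0.284]
1.51 [ 0.09 -0.71  0.11] [0.553 0.145 0.285]
1.45 [ 0.1  -0.76  0.11] [0.554 0.134 0.286]
1.39 [ 0.1  -0.82  0.11] [0.555 0.122 0.286]
1.33 [ 0.11 -0.88  0.11] [0.557 0.111 0.285]
1.27 [ 0.12 -0.93  0.1 ] [0.558 0.099 0.283]
1.21 [ 0.12 -0.99  0.09] [0.559 0.088 0.281]
1.15 [ 0.13 -1.05  0.07] [0.561 0.077 0.278]
1.09 [ 0.14 -1.1   0.06] [0.562 0.066 0.274]
1.03 [ 0.14 -1.15  0.03] [0.563 0.056 0.27 ]
0.97 [ 0.15 -1.21  0.01] [0.565 0.045 0.265]
0.91 [ 0.16 -1.26 -0.02] [0.566 0.035 0.26 ]
0.85 [ 0.16 -1.3  -0.05] [0.567 0.026 0.254]
0.79 [ 0.17 -1.35 -0.08] [0.568 0.016 0.247]
0.73 [ 0.17 -1.4  -0.12] [0.569 0.007 0.24 ]
0.67 [ 0.18 -1.44 -0.16] [ 0.57  -0.001  0.232]
0.61 [ 0.18 -1.48 -0.2 ] [ 0.571 -0.009  0.224]
0.55 [ 0.19 -1.52 -0.24] [ 0.572 -0.017  0.215]
0.49 [ 0.19 -1.55 -0.29] [ 0.573 -0.024  0.206]
0.43 [ 0.2  -1.58 -0.33] [ 0.574 -0.03   0.197]
0.37 [ 0.2  -1.61 -0.38] [ 0.574 -0.036  0.187]
0.31 [ 0.2  -1.64 -0.43] [ 0.575 -0.041  0.177]
0.25 [ 0.21 -1.66 -0.49] [ 0.576 -0.046  0.166]
0.19 [ 0.21 -1.68 -0.54] [ 0.576 -0.05   0.155]
0.13 [ 0.21 -1.7  -0.6 ] [ 0.576 -0.053  0.144]
0.07 [ 0.21 -1.71 -0.65] [ 0.577 -0.056  0.133]
0.06 [ 0.21 -1.71 -0.66] [ 0.577 -0.056  0.131]
0.03 [ 0.21 -1.72 -0.69] [ 0.577 -0.057  0.126]
0.0 [ 0.21 -1.72 -0.72] [ 0.577 -0.058  0.12 ]
-0.03 [ 0.21 -1.73 -0.75] [ 0.577 -0.059  0.114]
-0.06 [ 0.21 -1.73 -0.77] [ 0.577 -0.059  0.109]
```

View pics/s7.png

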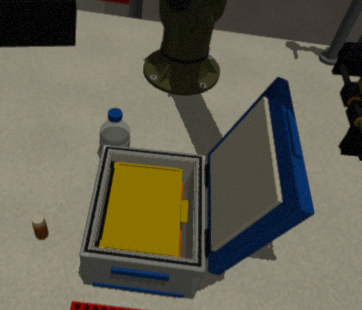

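The flap is flat (yellow, around (150,205)) and the gripper is behind the lid at the right edge, near (350,110). Now I'll sweep the lid.

```bash

python3 -m crank '[[0,0.02,-0.16,0,0],[0,0.04,-0.32,0.01,0],[0,0.05,-0.36,0.02,0],[0,0.06,-0.41,0.02,0],[0,0.06,-0.46,0.03,0]]'|sed -n '2p;4p'
python3 -m crank '[[0,0,-0.05,0.02,0],[0,0.01,-0.10,0.03,0],[0,0.02,-0.18,0.06,0],[0,0.03,-0.24,0.07,0],[0,0.04,-0.29,0.08,0]]'|sed -n '2p;4p'
```

```text
position: [0.5471, 0.1993, 0.2711]
ft_force: [0.9, 6.1, 3.7]
position: [0.5534, 0.1361, 0.2842]
ft_force: [-1.3, 3.8, -2.0]
```

```bash

python3 -m crank '[[0,0,-0.06,0,0],[0,0.01,-0.12,0,0],[0,0.02,-0.17,-0.01,0],[0,0.02,-0.23,-0.02,0],[0,0.03,-0.29,-0.04,0]]'|sed -n '2p;4p'
python3 -m crank '[[0,0.01,-0.05,-0.01,0],[0,0.01,-0.10,-0.04,0],[0,0.02,-0.16,-0.06,0],[0,0.03,-0.21,-0.09,0],[0,0.03,-0.25,-0.12,0]]'|sed -n '2p;4p'
python3 -m crank '[[0,0.01,-0.05,-0.03,0],[0,0.01,-0.10,-0.07,0],[0,0.02,-0.14,-0.11,0],[0,0.02,-0.18,-0.15,0],[0,0.03,-0.22,-0.19,0]]'|sed -n '2p;4p'
python3 -c "
from bench import *
import cv2
cv2.imwrite('pics/s8.png',get_image('scene')[40:310,150:512,::-1])"
```

```text
position: [0.5606, 0.0775, 0.2772]
ft_force: [-0.4, 2.3, 3.6]
position: [0.5663, 0.0272, 0.2523]
ft_force: [0.5, 0.5, 2.6]
position: [0.5718, -0.0161, 0.2141]
ft_force: [-1.6, -1.3, 2.5]
```

View pics/s8.png

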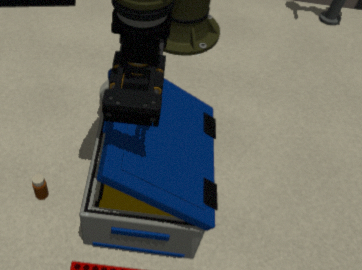

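The lid is following the fingers and is about 0.5 rad open: near edge at (100,180), hinge at (210,190). I'll go on down more slowly.

```bash

python3 -m crank '[[0,0,-0.03,-0.05,0],[0,0.01,-0.06,-0.09,0],[0,0.01,-0.09,-0.14,0],[0,0.01,-0.12,-0.19,0],[0,0.01,-0.14,-0.24,0]]'|sed -n '2p;4p'
python3 -m crank '[[0,0,-0.01,-0.03,0],[0,0,-0.02,-0.06,0],[0,0,-0.03,-0.09,0],[0,0,-0.04,-0.12,0],[0,0,-0.04,-0.15,0]]'|sed -n '2p;4p'
python3 -m crank '[[0,0,0,-0.02,0],[0,0,0,-0.04,0],[0,0,0,-0.06,0],[0,0,0,-0.08,0],[0,0,0,-0.09,0]]'|sed -n '2p;4p'
```

```text
position: [0.574, -0.043, 0.1657]
ft_force: [1.7, 0.4, 2.1]
position: [0.574, -0.0517, 0.1363]
ft_force: [0.1, -0.7, 1.6]
position: [0.5741, -0.0514, 0.1199]
ft_force: [-5.5, -0.5, 17.5]
```

```bash

python3 -m crank '[[0,0,0,-0.005,0],[0,0,0,-0.01,0],[0,0,0,-0.01,0],[0,0,0,-0.01,0]]'|sed -n '2p;4p'
python3 -m crank '[[0,0,0,0.02,0],[0,0,0,0.05,0],[0,0,0,0.3,0],[0,-0.1,-0.3,0.7,0],[0,-0.2,-0.6,1,0]]'|sed -n '1,4p'
python3 -m crank '[[0,-0.15,-0.25,0.1,0],[0,-0.3,-0.5,0.2,0],[0,-0.3,-0.75,0.2,0],[0,-0.3,-1,0.2,0]]'|sed -n '1,4p'
python3 - <<'E'
from bench import *
from h import *
import cv2
q=[.568,.0165,.12]
for n in('scene','top'):
  for a in(0,.03,.06): print(n,a,proj(n,box(q,[lidpt(a,.212,.026,x) for x in(.132,-.132)]+[lidpt(a,.212,.0,x) for x in(.132,-.132)])-[0,0,.007]).round(1).tolist())
a=get_image('scene')[:,:,::-1];b=get_image('top')[:,:,::-1]
cv2.imwrite('pics/s9.png',np.hstack([cv2.resize(x,(399,399),interpolation=cv2.INTER_CUBIC) for x in(a[165:298,222:355],b[100:280,120:300])]))
E
```

```text
position: [0.5741, -0.0513, 0.1198]
ft_force: [-6.3, 0.0, 19.5]
time: 18.0
position: [0.5479, -0.1291, 0.272]
tool_rot: [2.079, 2.355, 0.0]
ft_force: [1.2, 0.5, 0.5]
time: 18.5
position: [0.4882, -0.3301, 0.3113]
tool_rot: [2.08, 2.353, 0.003]
ft_force: [1.3, 0.1, -0.5]
scene 0 [[226.3, 247.6], [252.2, 134.1], [227.4, 255.1], [252.4, 143.1]]
scene 0.03 [[226.6, 245.7], [252.6, 131.9], [227.2, 253.3], [252.4, 140.9]]
scene 0.06 [[227.0, 243.9], [253.1, 129.7], [227.1, 251.5], [252.5, 138.8]]
top 0 [[257.8, 111.1], [274.1, 254.5], [257.6, 113.9], [273.4, 253.1]]
top 0.03 [[257.4, 110.5], [273.8, 254.9], [257.6, 113.2], [273.5, 253.4]]
top 0.06 [[256.9, 109.8], [273.4, 255.4], [257.5, 112.6], [273.5, 253.8]]
```

View pics/s9.png

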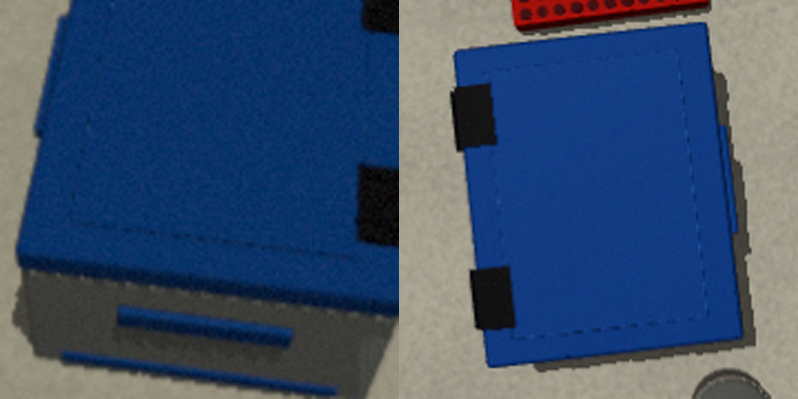

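The lid sits flush on the rim with no gap at its near edge ((20,265) to (395,310) in the left crop). Contact came at the same 26 mm offset as the flat flap, so both are at zero, and the robot is clear of everything.

```bash
python3 -c "
from bench import *
print(close_job())"
```

```text
the job is handed in; nothing more can be done
None
```

The flap is flat over the vials, the lid was then swung gently shut and sits home on the rim, and the job was handed in at about 18.6 s; the arm kept clear of the bottle, spare vial and rack, though I didn't re-measure their positions.

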